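Free the ratchet pawl and push the press down on the filter holder

ROBOT

A 6-joint arm with a two-finger parallel gripper is mounted at the origin on the work surface. World frame = base frame: x ahead of the robot, y to its left, z up, the work surface at z = 0. Lengths are in m, angles in degrees, forces in N, time in s.
With the tool pointing down it reaches from about 0.4 to 0.825 m from the base axis. Payload 7 kg.
Tool frame: the origin (TCP) lies midway between the tips of the shut fingers; the grasp point (between the pads) lies 19 mm behind it; z points along the fingers, y is the direction in which the jaws open and shut (so a half turn about z gives the same grasp; the last joint's range is limited). The gripper opens to 88 mm and grips with 3 to 60 N. Pads are 19 mm wide; open, the fingers measure 130 mm over their backs; the gripper's body (78 mm by 193 mm) begins 47 mm behind the grasp point.
Start: joints at [84.689, 20.546, 0.682, 0, -70.136, -16.507], TCP at [0.251, 0.627, 0.227] pointing down, gripper open.
Joint ranges: [-176.03, 176.03], [-82.01, 121.73], [-58.28, 71.71], [-173.87, 95.51], [-174.79, -0.11], [-173.66, 173.66]. Speed limits (degrees/s): [136.94, 136.94, 172.46, 180, 180, 180].

INTERFACE

Orientations are given as a 3x3 rotation matrix whose columns are the frame's x, y, z axes.
In Python, from rig import robot gives the robot as it stands. Calls block until the motion is done:
- robot.goto(position, orientation): joint-space move of the TCP to a pose.
- robot.servo_line(position, ori=None, speed=0.15): straight line of the TCP; ori=None keeps the orientation; speed is the mean speed in m/s.
- robot.movej(angles): joint-space move.
- robot.move_gripper(opening): opening from 0.0 (shut) to 1.0 (fully open); the grip force is fixed at half the most; returns when the fingers have stopped.
- robot.dwell(seconds).
- robot.ik(position, orientation): joint angles nearest the present ones, or None.
- robot.grab_frame(name): name is "scene" or "side" or "wrist"; returns (picture, depth): 384x512x3 uint8, red, green, blue; 384x512 float32, m along the optical axis (not along the pixel's ray), 0 where there is no reading.
- robot.camera_info(name): a dict with "vfov" (degrees; the focal length in pixels is half the picture's height over the tangent of half this angle, whatever the lens; pixels are square), "cx", "cy" (the principal point, pixels), "view" (4x4, takes a point from world to camera coordinates); the wrist camera has in their place "T_tool_cam" (4x4, takes a point from camera to tool coordinates, whose origin is the TCP and whose axes are the flange's). Camera axes: x right, y down, z forward; pixel columns grow to the right and rows downward; lengths in m; the calibration is good to about 2 mm. A picture is of the moment at which its call begins: read the wrist's pose just before it. camera_info takes no time and is no camera call.
A pose or a line that the arm cannot do raises robot.Unreachable and nothing moves.
- robot.job_done(): hands the job in, once; it reports no verdict.
Readings, each from a call of its own:
- robot.read_t(): time.
- robot.read_qpos(): joint angles.
- robot.read_qvel(): joint speeds.
- robot.read_effort(): joint torques, N m.
- robot.read_position(): TCP position.
- robot.read_tcp_rot(): TCP orientation.
- robot.read_force(): force on the tool from outside, world axes, zero at the start.
- robot.read_ft_torque(): the same for the moment, N m.
- robot.read_grip_width(): opening from 0.0 (shut) to 1.0 (fully open).
Only numpy, scipy, OpenCV 4.12 (cv2) and the standard library are available. Lean on these libraries where they do the work, as an engineer would, in place of code of your own. Each camera call takes 0.05 s, during which the arm holds its last target.

TASK

Clamp the filter holder in the ratchet press: first press the yellow thumb paddle down until the pawl is fully free of the teeth, then push the red palm pad down until the press arm is fully down on the filter holder. Only push with the fingertips: grasp and lift nothing, leave the pawl free and the holder in its nest, do not disturb the other things on the bench, and finish clear of the press.

Things in the scene. Friction and masses are not known exactly. Their poses are not given: they have to be found in the camera images.
- press: The ratchet press, fixed to the bench: a grey base plate 225 x 110 x 16 mm with a slim double post. Origin on the bench top directly under the arm's hinge. Its +x axis points from the post towards the press arm's red palm pad, its z up; the base plate spans x -83 to +143 mm and y -55 to +55 mm.
- press_arm (a joint): Angle (rad) of the aluminium press arm about its hinge: 0 is fully raised (arm sloping 0.72 rad above level), growing as the arm goes down. At 0.72 the arm is level and its steel foot (22 mm across, 85 mm from the hinge) rests on the top of the filter holder, which stops it. The hinge is stiff: about 4 to 6 N straight down on the pad moves it and it stays where it is left. While the pawl is engaged its teeth stop the arm at about 0.16 to 0.2.
- press_hinge (a point): Axis of the press arm's hinge, 130 mm above the bench; the axis runs along the press's y.
- palm_pad (a point): Centre of the top face of the red palm pad at the arm's end: a disc 90 mm across, 12 mm thick, its face parallel to the arm. The point lies 185 mm along the arm from the hinge and 12 mm above the arm's centre line. It moves with the arm: about 260 mm high with the arm raised, 142 mm high with it level.
- pawl (a joint): Angle (rad) of the yellow ratchet pawl: 0 is engaged in the teeth, growing as the thumb paddle is pressed down, stop at 0.36. From 0.22 up its nose is clear of the teeth. It moves with about 3 N on the paddle, has no return spring and stays where it is left.
- pawl_hinge (a point): Axis of the pawl's pivot, 70 mm above the bench, 45 mm behind the arm's hinge (press -x), along the press's y.
- thumb_paddle (a point): Centre of the top face of the pawl's yellow thumb paddle, on the opposite side of the post from the palm pad: 34 mm (along press x) by 46 mm, 8 mm thick, 85 mm from the pivot along press -x and 15 mm above it; 85 mm above the bench when engaged, about 53 mm at the stop. It turns with the pawl; nothing stands under it.
- holder_mid (a point): Centre, half-way up, of the loose stainless filter holder (50 mm across, 69 mm high, its underside 16 mm above the bench) which stands in the press's ring-shaped nest 85 mm in front of the arm's hinge, under the foot. The ring is 8 mm high with 2 mm of play. Leave it in its nest.
- solvent_bottle_mid (a point): Clear glass solvent bottle with an orange cap, 66 mm across, 145 mm high, standing loose on the bench; centre, half-way up. Leave alone.
- amber_bottle_mid (a point): Amber glass bottle with a white cap, 60 mm across, 125 mm high, loose; centre. Leave alone.
- clear_bottle_mid (a point): Clear glass bottle with a blue cap, 60 mm across, 125 mm high, loose; centre. Leave alone.
- vial_a_mid (a point): Small amber vial with a blue cap, 22 mm across, 45 mm high, standing loose beside the press; centre. Leave alone.
- vial_b_mid (a point): Small clear vial with a white cap, 22 mm across, 45 mm high, standing loose beside the press; centre. Leave alone.
- tape_mid (a point): Orange tape roll lying flat, 60 mm across, 19 mm high, loose; centre. Leave alone.
- screwdriver_grip (a point): Red-handled screwdriver 170 mm long lying loose; a point in its handle. Leave alone.

How it is judged:
By the outcome, as a careful person would: the job done as asked, in the order asked, and still so for the second after the job is handed in, with the robot touching nothing.
It also fails if it takes over 48 s, if anything falls off the work surface, if the arm or the gripper's body presses on something with over 40 N, if the wrist force passes 120 N, or if a joint passes its speed limit or range.

## Working session

There is one attempt and no reset: what is moved stays moved. The work goes in short steps, each a Python script; the robot and the scene stay as the last script left them, time stands still between calls to the robot, and variables do not carry over. Pictures are saved under pics/ and viewed, and the job is handed in when it is done.

```bash
mkdir -p pics; ls
python3 - <<'E'
from rig import robot
import cv2,numpy as np
for n in ["scene","side","wrist"]:
    p,d=robot.grab_frame(n); cv2.imwrite(f"pics/{n}0.png",p[:,:,::-1]); np.savez(f"pics/{n}0.npz",p=p,d=d)
    i=robot.camera_info(n); print(n,{k:np.round(v,3).tolist() for k,v in i.items()})
print(robot.read_t(),robot.read_position(),robot.read_tcp_rot(),robot.read_force())
E
```

```text
pics
scene {'vfov': 54.906, 'cx': 251.179, 'cy': 191.211, 'view': [[-0.161, 0.987, 0.016, 0.065], [0.58, 0.108, -0.807, -0.148], [-0.798, -0.121, -0.59, 1.483], [0.0, 0.0, 0.0, 1.0]]}
side {'vfov': 57.051, 'cx': 262.803, 'cy': 185.758, 'view': [[0.994, -0.109, 0.004, -0.501], [-0.061, -0.581, -0.812, 0.173], [0.091, 0.807, -0.584, 1.021], [0.0, 0.0, 0.0, 1.0]]}
wrist {'vfov': 61.457, 'cx': 256.759, 'cy': 193.901, 'T_tool_cam': [[0.0, -0.959, -0.282, 0.077], [1.0, -0.0, 0.001, 0.0], [-0.001, -0.282, 0.959, -0.158], [0.0, 0.0, 0.0, 1.0]]}
0.15 [0.25075135 0.62631758 0.22586525] [[ 9.28340075e-01 -3.71731892e-01 -3.26349874e-04]
 [-3.71732011e-01 -9.28339344e-01 -1.17196123e-03]
 [ 1.32691937e-04  1.20929327e-03 -9.99999260e-01]] [-0.22924981  0.88142494 -0.41894937]
```

View pics/scene0.png

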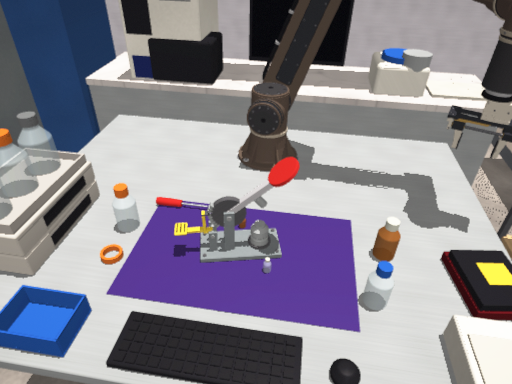

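View pics/side0.png

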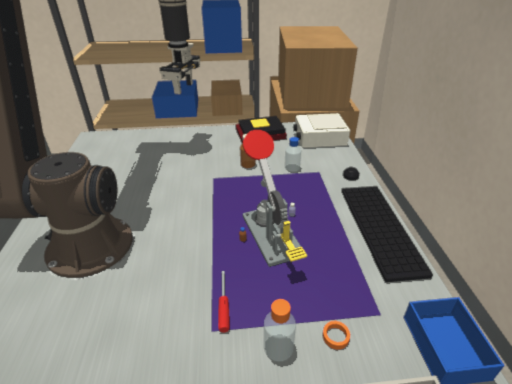

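View pics/wrist0.png

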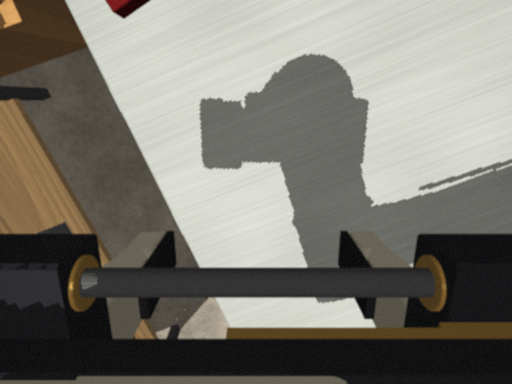

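The scene view shows the press at about (240, 240), with the red pad at (284, 171) and the yellow paddle at (190, 229). The side view has the pad at (258, 145) and the paddle at (293, 249). One vial is by the front edge of the press at (267, 265), the other on the robot side at (242, 235). Next I'll measure them.

```bash
cat > h.py <<'E'
import numpy as np,cv2
from rig import robot
def cloud(n,p,d,T=None):
    i=robot.camera_info(n); H,W=d.shape; f=H/2/np.tan(np.radians(i['vfov']/2))
    u,v=np.meshgrid(np.arange(W),np.arange(H))
    c=np.stack([(u-i['cx'])/f*d,(v-i['cy'])/f*d,d,np.ones_like(d)],-1)
    M=np.linalg.inv(np.array(i['view'])) if 'view' in i else T@np.array(i['T_tool_cam'])
    return (c@M.T)[...,:3]
def mask(p,col):
    h=cv2.cvtColor(p,cv2.COLOR_RGB2HSV); H,S,V=h[...,0],h[...,1],h[...,2]
    if col=='red': return ((H<5)|(H>174))&(S>180)&(V>90)
    if col=='yellow': return (H>20)&(H<35)&(S>150)&(V>110)
    if col=='purple': return (H>115)&(H<140)&(S>120)
    if col=='orange': return (H>5)&(H<16)&(S>180)&(V>120)
    if col=='blue': return (H>100)&(H<122)&(S>180)&(V>90)
E
python3 - <<'E'
from h import *
np.set_printoptions(precision=4,suppress=True)
for n in ["scene","side"]:
    z=np.load(f"pics/{n}0.npz"); p,d=z['p'],z['d']; X=cloud(n,p,d)
    # bench
    m=mask(p,'purple')&(d>0); print(n,'mat z',np.median(X[m][:,2]))
    for c in ['red','yellow','orange','blue']:
        m=(mask(p,c)&(d>0)).astype(np.uint8)
        k,l,s,ce=cv2.connectedComponentsWithStats(m)
        for j in range(1,k):
            if s[j,4]>=8:
                q=X[l==j]; 
                if abs(q[:,1].mean())>.8 or q[:,0].mean()>1: continue
                print(n,c,ce[j].round(),s[j,4],'med',np.median(q,0),'lo',q.min(0),'hi',q.max(0))
    # base/holder heights: near press grey top z
    m=(d>0)&(X[...,2]>.012)&(X[...,2]<.021)&(X[...,0]>.3)&(X[...,0]<.9)&(abs(X[...,1])<.4)&~mask(p,'purple')
    l=cv2.connectedComponentsWithStats(m.astype(np.uint8)); 
    j=1+np.argmax(l[2][1:,4]); q=X[l[1]==j]
    r=cv2.minAreaRect((q[:,:2]*1000).astype(np.float32)); print('base',r,len(q))
E
```

```text
scene mat z -0.0008213200414213806
scene red [283. 171.] 599 med [0.5064 0.0933 0.2552] lo [0.021  0.0273 0.0043] hi [0.5469 0.1284 0.2817]
scene red [169. 202.] 164 med [ 0.3896 -0.2731  0.0189] lo [ 0.3757 -0.315   0.006 ] hi [ 0.3964 -0.2331  0.0266]
scene red [446. 253.] 14 med [0.48   0.5551 0.0257] lo [0.475  0.5516 0.0235] hi [0.4893 0.562  0.028 ]
scene red [495. 312.] 62 med [0.6628 0.6212 0.0256] lo [0.6559 0.5801 0.0222] hi [0.6687 0.6567 0.0287]
scene yellow [203. 212.] 11 med [ 0.5526 -0.1072  0.1315] lo [ 0.5483 -0.1111  0.1301] hi [ 0.562  -0.104   0.1328]
scene yellow [190. 228.] 285 med [ 0.5627 -0.1495  0.0801] lo [ 0.5076 -0.2172 -0.0019] hi [ 0.5938 -0.0885  0.1276]
scene yellow [495. 273.] 610 med [0.5582 0.6461 0.0496] lo [0.5148 0.6082 0.0455] hi [0.601  0.6861 0.0536]
scene orange [  4. 137.] 158 med [ 0.556  -0.6104  0.3054] lo [ 0.5307 -0.6373  0.2869] hi [ 0.5724 -0.6036  0.3152]
scene orange [121. 192.] 103 med [ 0.5135 -0.3553  0.1338] lo [ 0.4965 -0.3763  0.117 ] hi [ 0.52   -0.3428  0.1447]
scene orange [395. 236.] 29 med [0.504  0.4025 0.086 ] lo [0.49
[... 1398 characters left out ...]
679 0.3553 0.1279]
side blue [454. 300.] 10 med [ 0.9082 -0.3254  0.0578] lo [ 0.9036 -0.3265  0.0488] hi [ 0.9154 -0.3239  0.061 ]
side blue [447. 300.] 11 med [ 0.8911 -0.3247  0.0567] lo [ 0.881  -0.3262  0.051 ] hi [ 0.8989 -0.3237  0.0594]
side blue [451. 346.] 2663 med [ 0.8683 -0.4067  0.0065] lo [ 0.7993 -0.4809  0.0016] hi [ 0.9178 -0.323   0.0635]
side blue [425. 303.] 12 med [ 0.8375 -0.3244  0.0561] lo [ 0.8316 -0.3258  0.0486] hi [ 0.8468 -0.3229  0.0584]
side blue [448. 311.] 8 med [ 0.9085 -0.3243  0.0121] lo [ 0.9034 -0.3256  0.0089] hi [ 0.9106 -0.3231  0.0142]
base ((846.1652221679688, -19.904693603515625), (106.75678253173828, 403.33734130859375), 0.19147635996341705) 1011
```

Run:
```python
import cv2
a=cv2.imread('pics/scene0.png')[140:300,90:310]; b=cv2.imread('pics/side0.png')[120:290,190:350]
cv2.imwrite('pics/za.png',cv2.resize(a,None,fx=3.6,fy=3.6,interpolation=2)); cv2.imwrite('pics/zb.png',cv2.resize(b,None,fx=3.5,fy=3.5,interpolation=2))
```

```text
(no output)
```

View pics/za.png

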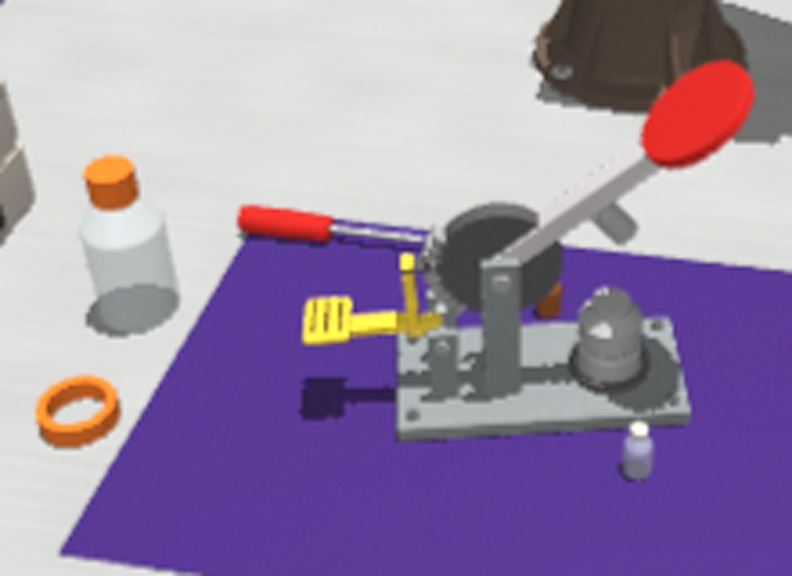

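View pics/zb.png

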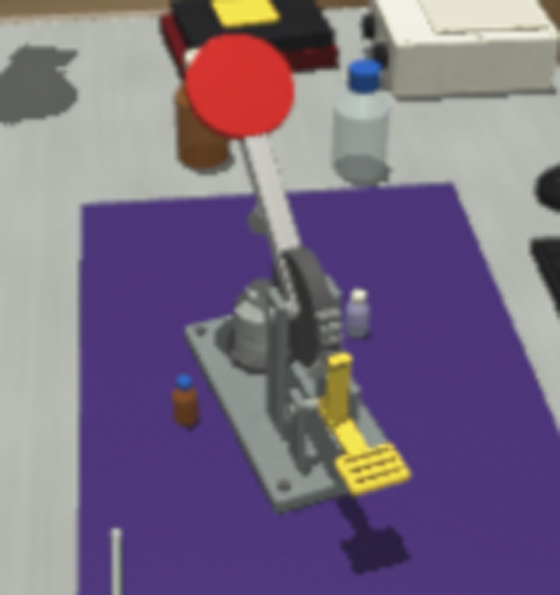

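Run:
```python
from h import *
np.set_printoptions(precision=4,suppress=True)
P={}
for n in ["scene","side"]:
    z=np.load(f"pics/{n}0.npz"); p,d=z['p'],z['d']; X=cloud(n,p,d)
    q=X[mask(p,'red')&(d>0)]; q=q[(abs(q[:,0]-.5)<.08)&(abs(q[:,1]-.09)<.08)&(q[:,2]>.2)]
    for _ in range(6):
        c=q.mean(0); nrm=np.linalg.svd(q-c,full_matrices=False)[2][2]; nrm*=np.sign(nrm[2]); r=(q-c)@nrm; q=q[abs(r)<max(.002,1.8*r.std())]
    # centre as minEnclosing in plane basis
    a=np.cross(nrm,[1,0,0]);a/=np.linalg.norm(a);b=np.cross(nrm,a)
    uv=np.stack([(q-c)@a,(q-c)@b],-1).astype(np.float32); (cc,R)=cv2.minEnclosingCircle(uv)
    e=cv2.fitEllipse(cv2.convexHull(uv)) 
    pad=c+a*e[0][0]+b*e[0][1]
    print(n,'pad',c,pad,R,e[1],'normal',nrm,'tilt',np.degrees(np.arccos(nrm[2])),'az',np.degrees(np.arctan2(-nrm[1],-nrm[0])),len(q))
    q=X[mask(p,'yellow')&(d>0)]; q=q[(abs(q[:,0]-.56)<.06)&(q[:,1]<-.13)&(q[:,1]>-.22)&(abs(q[:,2]-.08)<.012)]
    xy=(q[:,:2]*1000).astype(np.float32)
    print('paddle all',q.mean(0),np.percentile(q,[1,50,99],axis=0).tolist(),cv2.minAreaRect(xy)); P[n]=(pad,q)
    dd=pad[:2]-q[:,:2].mean(0); print('vec',np.linalg.norm(dd),np.degrees(np.arctan2(dd[1],dd[0])))
    m=(d>0)&(X[...,2]>.012)&(X[...,2]<.021)&(X[...,0]>.4)&(X[...,0]<.72)&(X[...,1]>-.2)&(X[...,1]<.2)&~mask(p,'purple')
    l=cv2.connectedComponentsWithStats(m.astype(np.uint8)); j=1+np.argmax(l[2][1:,4]); q=X[l[1]==j]
    print('base',cv2.minAreaRect((q[:,:2]*1000).astype(np.float32)),len(q))
```

```text
scene pad [0.5039 0.0914 0.2548] [0.5018 0.0905 0.2546] 0.04560396447777748 (0.08543790131807327, 0.08927162736654282) normal [ 0.1643 -0.6099  0.7752] tilt 39.17423967961878 az 105.07717464362524 521
paddle all [ 0.5705 -0.1613  0.0795] [[0.5484247468055512, -0.184989387820767, 0.06943194825060343], [0.5685527522371835, -0.16262419121310548, 0.08051606112912824], [0.5929070665253184, -0.1317995207247305, 0.0836259355388798]] ((567.032470703125, -156.98387145996094), (44.63129425048828, 53.7950325012207), 17.392292022705078)
vec 0.26105583486061823 105.27166205302503
base ((530.1965942382812, -12.647781372070312), (114.21443176269531, 224.1140899658203), 14.774018287658691) 1362
side pad [0.4993 0.09   0.2561] [0.4994 0.0899 0.256 ] 0.04481181502342224 (0.08310189843177795, 0.08895446360111237) normal [ 0.1598 -0.6082  0.7776] tilt 38.961902630685216 az 104.72007068588903 534
paddle all [ 0.5655 -0.166   0.0822] [[0.5444358718881614, -0.18748375747783066, 0.07552661628824743], [0.563744793108239, -0.16813969561891734, 0.08291909920022644], [0.5893729335154414, -0.13162413740956902, 0.0860623973837102]] ((564.1390380859375, -157.21961975097656), (44.461692810058594, 56.8154296875), 13.39370059967041)
vec 0.26429245955675396 104.48632131766657
base ((507.4488220214844, -16.92535400390625), (70.7754898071289, 230.57623291015625), 15.24798583984375) 853
```

Both cameras agree: the press yaw is about 104.9°, the hinge is near (0.536, -0.041), and the arm tilt is about 0.68 rad. I'll check reachability first, then move above the paddle with the fingers shut.

```bash
cat >> h.py <<'E'
yaw=np.radians(104.9); ex=np.array([np.cos(yaw),np.sin(yaw),0]); HG=np.array([.536,-.041,0])
def W(x,z): return HG+ex*x+np.array([0,0,z])
zz=np.array([0,0,-1.]); R=np.column_stack([-ex,np.cross(zz,-ex),zz]); R2=np.column_stack([ex,np.cross(zz,ex),zz])
E
python3 - <<'E'
from h import *
np.set_printoptions(precision=1,suppress=True)
for nm,x,z in [('pad hi',-.131,.40),('paddle',-.131,.10),('paddle dn',-.131,.05),('pad top',.14,.40),('p0',.14,.27),('p1',.185,.14),('p1',.185,.135)]:
    for r in (R,R2): print(nm,W(x,z).round(3),robot.ik(W(x,z),r))
p=robot.read_position(); print(robot.ik([p[0],p[1],.40],robot.read_tcp_rot()),robot.read_t())
E
```

```text
pad hi [ 0.6 -0.2  0.4] [  2.5   9.4   7.7   0.  -88.2  12.4]
pad hi [ 0.6 -0.2  0.4] [   2.5    9.4    7.7    0.   -88.2 -167.6]
paddle [ 0.6 -0.2  0.1] [  2.5  19.3 -19.2   0.  -51.5  12.4]
paddle [ 0.6 -0.2  0.1] [   2.5   19.3  -19.2    0.   -51.5 -167.6]
paddle dn [ 0.6 -0.2  0.1] [  2.5  22.7 -21.9   0.  -45.4  12.4]
paddle dn [ 0.6 -0.2  0.1] [   2.5   22.7  -21.9    0.   -45.4 -167.6]
pad top [0.5 0.1 0.4] [ 32.8   0.8  -2.    0.  -87.2 -17.9]
pad top [0.5 0.1 0.4] [ 168.5  -77.5   -2.     0.  -165.5   26.4]
p0 [0.5 0.1 0.3] [ 32.8   3.2 -15.9   0.  -70.9 -17.9]
p0 [0.5 0.1 0.3] [ 32.8   3.2 -15.9   0.  -70.9 162.1]
p1 [0.5 0.1 0.1] [ 38.    9.2 -27.1   0.  -53.7 -23.1]
p1 [0.5 0.1 0.1] [ 38.    9.2 -27.1   0.  -53.7 156.9]
p1 [0.5 0.1 0.1] [ 38.    9.5 -27.5   0.  -53.  -23.1]
p1 [0.5 0.1 0.1] [ 38.    9.5 -27.5   0.  -53.  156.9]
[ 84.7  17.8  18.6  -0.  -90.9 -16.5] 0.15
```

Run:
```python
from h import *
np.set_printoptions(precision=4,suppress=True)
p=robot.read_position()
robot.move_gripper(0.0)
robot.servo_line([p[0],p[1],.40],speed=.2)
robot.goto(W(-.131,.40),R)
robot.servo_line(W(-.131,.13),speed=.15)
robot.dwell(.3)
print(robot.read_t(),robot.read_position(),W(-.131,.13),robot.read_force(),robot.read_grip_width())
for n in ["scene","side"]:
    q,d=robot.grab_frame(n); cv2.imwrite(f"pics/{n}1.png",cv2.resize(q[90:300,90:370,::-1],None,fx=2.8,fy=2.8,interpolation=2))
q,d=robot.grab_frame("wrist"); cv2.imwrite("pics/wrist1.png",q[:,:,::-1])
```

```text
7.8417 [ 0.5698 -0.1676  0.1302] [ 0.5697 -0.1676  0.13  ] [ 0.9909 -0.3037 -0.0984] 0.0029822047286433753
```

View pics/scene1.png

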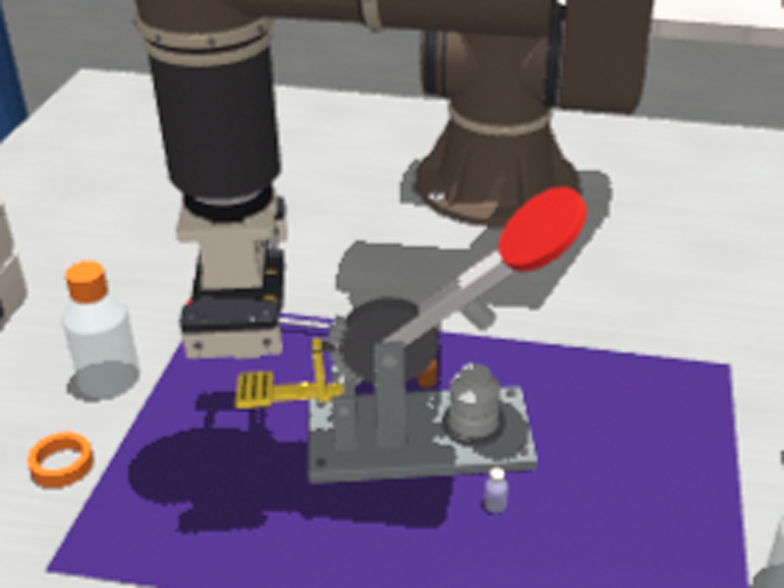

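View pics/side1.png

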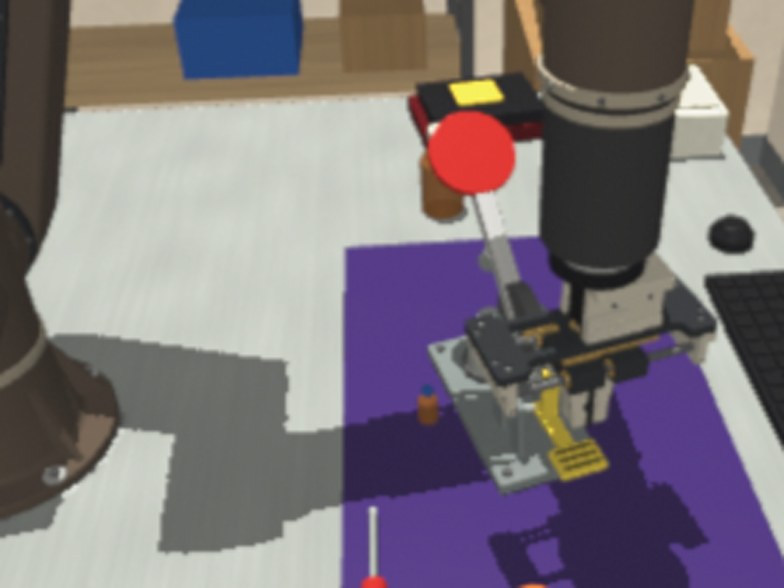

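View pics/wrist1.png

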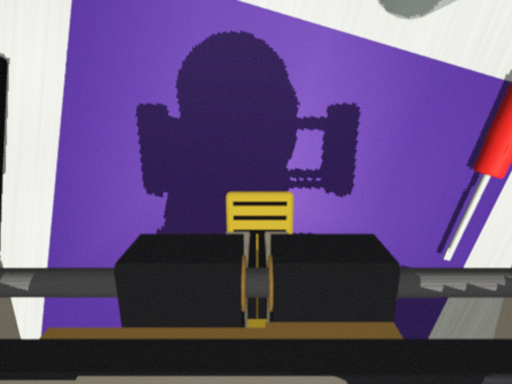

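The wrist view has the paddle centred at column 259, against 258 for the fingers, so the sideways aim is good. In the other two views the fingertips hang above the paddle. Now I'll push down in force-guarded steps.

Run:
```python
from h import *
robot.servo_line(W(-.131,.095),speed=.1); robot.dwell(.2)
f0=np.mean([robot.read_force() for _ in range(5)],0)
z=.095; log=[]
while z>.044:
    z-=.003; robot.servo_line(W(-.131,z),speed=.04)
    f=robot.read_force()-f0; log.append((round(z,3),round(robot.read_position()[2],4),f.round(1).tolist()))
    if abs(f[2])>14: break
print(*log,sep='\n'); print(robot.read_t())
q,d=robot.grab_frame("side"); cv2.imwrite("pics/side2.png",cv2.resize(q[90:300,90:370,::-1],None,fx=2.8,fy=2.8,interpolation=2))
q,d=robot.grab_frame("scene"); cv2.imwrite("pics/scene2.png",cv2.resize(q[90:300,90:370,::-1],None,fx=2.8,fy=2.8,interpolation=2))
```

```text
(0.092, np.float64(0.092), [0.7, 0.1, -1.7])
(0.089, np.float64(0.0887), [-0.6, 0.8, -0.1])
(0.086, np.float64(0.0857), [-0.5, 0.1, -0.6])
(0.083, np.float64(0.0829), [-0.9, 0.2, -0.1])
(0.08, np.float64(0.0799), [0.5, 0.5, 0.2])
(0.077, np.float64(0.0768), [0.8, 0.0, 1.1])
(0.074, np.float64(0.0737), [0.7, -0.3, -0.4])
(0.071, np.float64(0.0707), [-0.5, 0.2, 0.0])
(0.068, np.float64(0.0677), [0.0, 0.0, 0.4])
(0.065, np.float64(0.0648), [0.1, 0.6, 0.4])
(0.062, np.float64(0.0618), [-0.2, -0.3, 0.2])
(0.059, np.float64(0.0588), [-0.2, 0.9, 0.1])
(0.056, np.float64(0.0566), [-1.4, 2.0, 7.5])
(0.053, np.float64(0.0553), [-6.1, 5.4, 21.6])
12.1917
```

View pics/scene2.png

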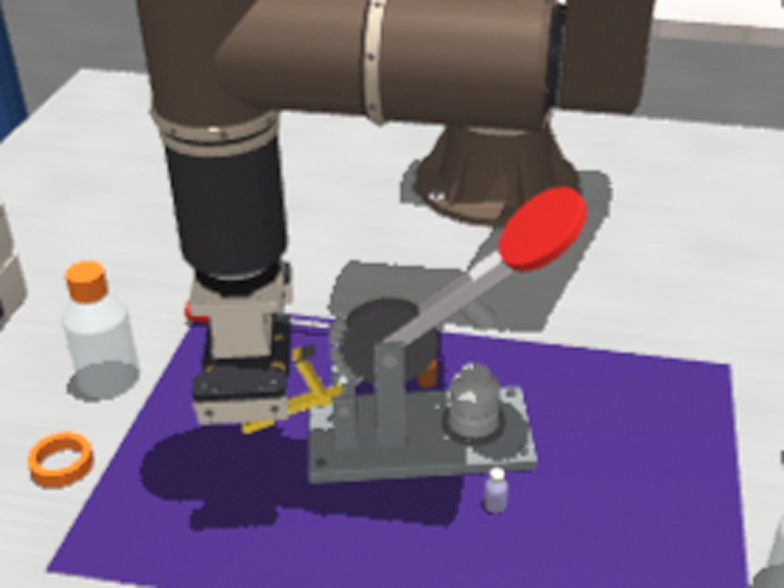

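The paddle hit a hard stop at z≈0.056, where I expected it, and the pawl has swung back from the teeth. I'll lift off straight up and check the pawl.

Run:
```python
from h import *
np.set_printoptions(precision=4,suppress=True)
robot.servo_line(W(-.131,.33),speed=.2)
robot.goto(W(.14,.40),R)
robot.servo_line(W(.143,.30),speed=.15)
print(robot.read_t(),robot.read_position(),W(.143,.30))
for n in ["scene","side"]:
    p,d=robot.grab_frame(n); cv2.imwrite(f"pics/{n}3.png",cv2.resize(p[90:300,90:370,::-1],None,fx=2.8,fy=2.8,interpolation=2))
    X=cloud(n,p,d); q=X[mask(p,'yellow')&(d>0)]; q=q-HG; x=q@ex; y=q@np.cross([0,0,1],ex)
    m=(x<-.105)&(x>-.16)&(abs(y)<.03)&(q[:,2]>.02)&(q[:,2]<.1); 
    s=np.polyfit(x[m],q[m][:,2],1); print(n,m.sum(),'slope ang',np.arctan(s[0]),'z at -.13',np.polyval(s,-.13))
    m=(x>-.11)&(q[:,2]>.1)&(x<0); print('nose',np.median(x[m]),q[m][:,2].max() if m.any() else None)
```

```text
15.725 [0.4999 0.0969 0.3008] [0.4992 0.0972 0.3   ]
scene 145 slope ang 0.22167260158310811 z at -.13 0.05201846108424875
nose -0.0845496268733903 0.12274283877396386
side 215 slope ang 0.2727134625278804 z at -.13 0.054030900605083344
nose -0.0875894482337559 0.12478497810809486
```

View pics/scene3.png

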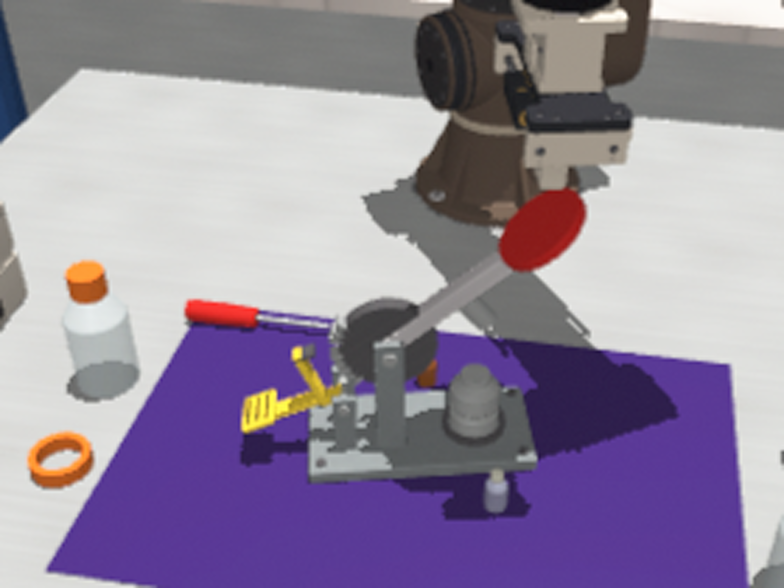

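View pics/side3.png

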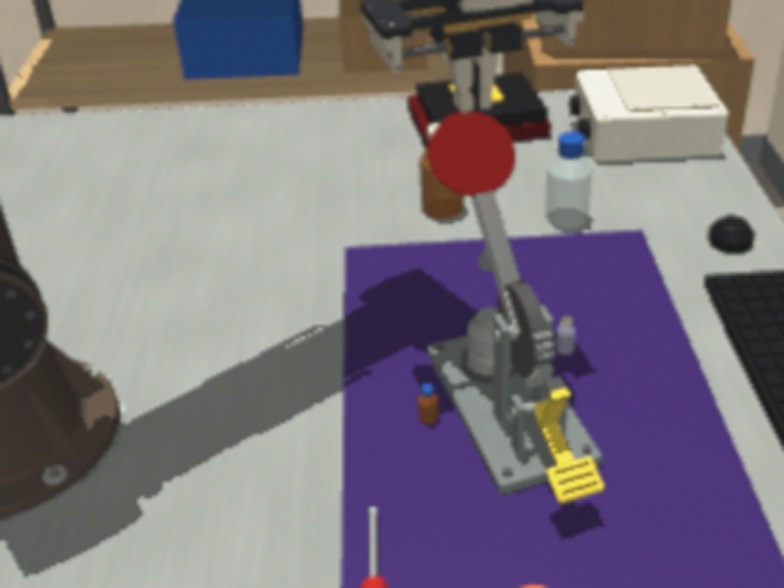

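The pawl check puts the paddle centre at 52–54 mm, which is the stop, and the nose is well clear of the wheel. The fingertips sit above the pad, so I'll push it down along its arc.

Run:
```python
from h import *
def P(t,s=.195): return W(s*np.cos(t)-.012*np.sin(t)-.0095, .13+s*np.sin(t)+.012*np.cos(t))
robot.servo_line(P(.80),speed=.08); robot.dwell(.2)
f0=np.mean([robot.read_force() for _ in range(5)],0)
t=.80; log=[]; why='end'
while t>-.08:
    t-=.03 if t>.08 else .015
    robot.servo_line(P(t),speed=.05)
    f=robot.read_force()-f0; log.append((round(t,3),np.round(robot.read_position()-P(t),4).tolist(),f.round(1).tolist()))
    if f[2]>(12 if t>.08 else 22) or np.linalg.norm(f)>30: why='force'; break
print(*log,sep='\n'); print(why,robot.read_t())
for n in ["scene","side"]:
    p,d=robot.grab_frame(n); cv2.imwrite(f"pics/{n}4.png",cv2.resize(p[90:300,90:370,::-1],None,fx=2.8,fy=2.8,interpolation=2))
```

```text
(0.77, [-0.0002, 0.0003, -0.0002], [0.0, 0.1, -0.5])
(0.74, [-0.0002, 0.0002, -0.0003], [-0.6, -0.9, -0.4])
(0.71, [-0.0002, 0.0001, -0.0003], [-1.8, -0.9, 0.3])
(0.68, [0.0, 0.0002, -0.0], [-0.6, -0.1, 0.7])
(0.65, [-0.0, 0.0002, -0.0002], [0.4, -0.4, 0.4])
(0.62, [-0.0001, 0.0003, -0.0003], [-0.8, -0.3, 1.0])
(0.59, [-0.0002, 0.0002, -0.0004], [-0.6, 0.1, -0.8])
(0.56, [-0.0002, 0.0002, -0.0004], [0.5, -0.9, 0.2])
(0.53, [-0.0002, 0.0002, -0.0004], [-0.1, -0.4, 0.6])
(0.5, [-0.0002, 0.0002, -0.0004], [0.1, 0.1, -0.1])
(0.47, [-0.0001, 0.0002, -0.0004], [-0.2, 0.0, 0.0])
(0.44, [-0.0001, 0.0002, -0.0004], [-0.1, 0.9, -0.2])
(0.41, [-0.0001, 0.0002, -0.0004], [-0.0, 0.3, -0.5])
(0.38, [-0.0001, 0.0002, -0.0004], [-0.5, -0.2, -1.0])
(0.35, [-0.0002, 0.0001, -0.0004], [1.0, 0.1, 0.8])
(0.32, [-0.0002, 0.0001, -0.0004], [-1.1, -0.6, -0.0])
(0.29, [-0.0002, 0.0001, -0.0004], [-0.9, 0.0, -0.5])
(0.26, [-0.0002, 0.0001, -0.0004], [-1.1, -0.0, 0.5])
(0.23, [-0.0002, 0.0, -0.0004], [-1.2, 0.0, -0.2])
(0.2, [-0.0002, 0.0, -0.0004], [-0.4, 0.7, 0.1])
(0.17, [-0.0002, 0.0, -0.0004], [-0.6, 0.0, 0.6])
(0.14, [-0.0002, -0.0, -0.0004], [-0.1, 0.3, -0.7])
(0.11, [-0.0002, -0.0, -0.0004], [0.0, 0.0, -0.2])
(0.08, [-0.0002, -0.0, -0.0004], [-0.0, 0.3, -0.4])
(0.065, [-0.0001, -0.0, -0.0002], [0.2, 0.2, -0.6])
(0.05, [-0.0001, 0.0, -0.0002], [-0.0, -0.3, -0.6])
(0.035, [-0.0001, -0.0, -0.0002], [-0.2, 0.3, -0.1])
(0.02, [-0.0002, -0.0001, -0.0003], [-0.1, -0.6, 0.8])
(0.005, [-0.0002, -0.0, -0.0003], [-0.6, 0.1, 0.1])
(-0.01, [0.0001, -0.0001, 0.0017], [-8.7, -1.4, 16.8])
(-0.025, [0.0003, -0.0001, 0.0041], [-18.5, -2.4, 39.8])
force 24.7417
```

View pics/scene4.png

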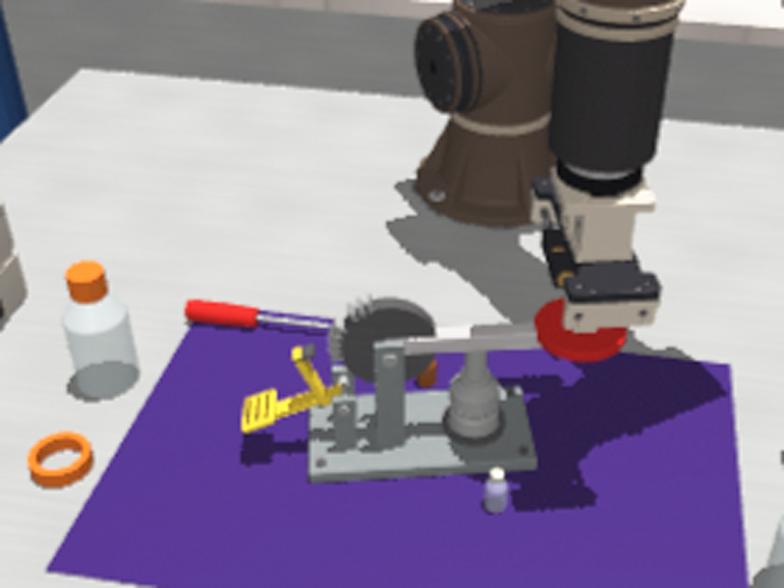

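View pics/side4.png

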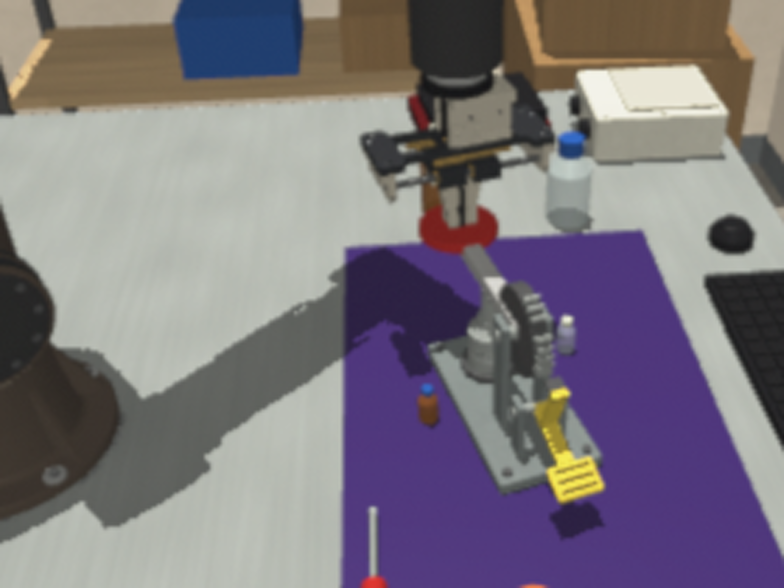

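The arm is level with the foot on the holder, and the force rose to 40 N against the stop. I'll retreat and check everything.

Run:
```python
from h import *
np.set_printoptions(precision=4,suppress=True)
robot.servo_line(W(.186,.36),speed=.2)
robot.goto([.25,.55,.36],R)
robot.dwell(.3)
print(robot.read_t(),robot.read_position(),robot.read_force())
ey=np.cross([0,0,1],ex)
for n in ["scene","side"]:
    p,d=robot.grab_frame(n); cv2.imwrite(f"pics/{n}5.png",cv2.resize(p[90:300,90:390,::-1],None,fx=2.6,fy=2.6,interpolation=2))
    p0=np.load(f"pics/{n}0.npz")['p']
    X=cloud(n,p,d); q=X-HG; x=q@ex; y=q@ey; z=q[...,2]; v=d>0
    m=v&mask(p,'yellow')&(x<-.105)&(x>-.16)&(abs(y)<.03)&(z>.02)&(z<.1); print(n,'paddle z',z[m].mean(),m.sum())
    m=v&mask(p,'red')&(abs(x-.185)<.06)&(abs(y)<.06)&(z>.1); A=np.c_[x[m],y[m],np.ones(m.sum())]; s=np.linalg.lstsq(A,z[m],rcond=None)[0]
    print('pad xyz',x[m].mean(),y[m].mean(),np.median(z[m]),'tilt',np.arctan(s[0]),m.sum())
```

```text
28.1417 [0.2505 0.5497 0.3602] [-0.0617 -0.0289  0.3774]
scene paddle z 0.052559566582434686 143
pad xyz 0.18147354767398896 -0.005876055083175798 0.13968838976384562 tilt 0.011243086626038915 558
side paddle z 0.053986897090319425 216
pad xyz 0.17871726810260563 0.004137787198020232 0.14247566726842958 tilt 0.028482198241974406 348
```

View pics/scene5.png

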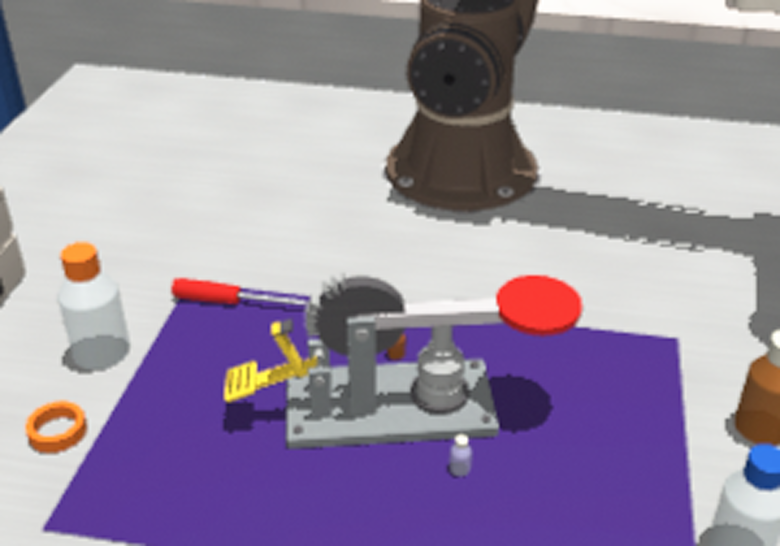

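View pics/side5.png

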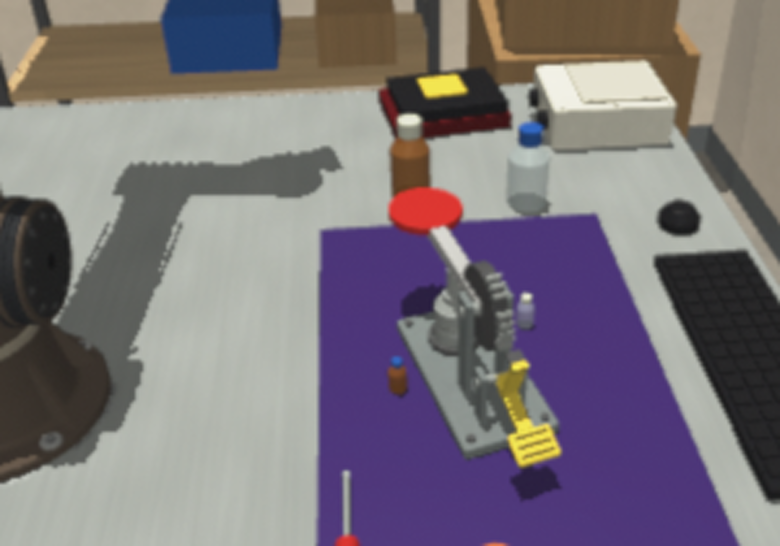

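The final views show the arm level with its foot on the holder, the pawl at its stop, and the vials, bottles, tape and screwdriver where they were. Handing in.

Run:
```python
from h import *
robot.job_done(); print(robot.read_t())
```

```text
the job is handed in; nothing more can be done
the job is handed in; nothing more can be done
```

The filter holder is clamped, and I handed the job in at about 28 s of the 48 s allowed. With the fingers shut, I pressed the thumb paddle down to its stop, lifted off, and then pushed the palm pad down along its arc until the foot met the holder. I retreated up and well to the side.

**Last checks:**
- **Pawl:** the paddle centre is 52–54 mm high, against about 53 mm at the stop. The nose is visibly clear of the teeth.
- **Press arm:** the pad is 140–142 mm high, against 142 mm when level. Resistance rose sharply right at level.
- **Holder and bench:** the holder looks upright in its nest. The vials, bottles, tape and screwdriver look undisturbed; I judged these by eye and did not measure them.

**Disagreements:**
- **Tilt readings:** the fitted pad tilt read 0.01 rad in one camera and 0.03 rad in the other, instead of 0. The fitted paddle slope read 0.22–0.27 rad against 0.36 at the stop. I put both down to depth noise, since the heights and the contact forces matched.
- **Final push:** the last step on the pad reached about 40 N upward (44 N total), above the 22 N at which I meant to stop. It was fingertip contact and well below the 120 N wrist limit.

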